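# Restock the counter showcase with a roll of tape and slide its glass shut

### The job

Put the loose roll of masking tape back into the low showcase on the counter: slide the glass pane, which was left ajar, far enough open by its upright pull, thread the roll onto the free round hub so that it lies flat on the case floor, and then push the pane fully shut against the end of the frame. The pane is glass, so never let it slam, and leave the white jar, the paint tube and the stapler nearby where they are.

Things in the scene. Friction and masses are not known exactly. Their poses are not given: they have to be found in the camera images.
- showcase: Low counter-top showcase, fixed: oak tray, felt floor at z 12 mm, aluminium track on top; 190 (x) x 360 (y) x 50 mm high. Origin: centre of its underside. x points away from the robot, y along the track to the left; turned -1 to 14 degrees. Clear inside x -82..82, y -167..167 mm. A fixed pane (top z 42 mm) covers y -12..165 mm with another roll under it; the sliding pane runs over it.
- pane (a joint): Opening p of the sliding glass pane (z 43 to 47 mm), in m: 0 = shut against the rigid right-hand (-y) end of the frame; grows to 0.150 as it slides to +y. Starts 0.02 to 0.06. The gap over the free hub runs from y = -165 mm to -165 mm + p of the showcase. About 1.5 N of friction; it stays where it is left and has no latch.
- pull (a point): Centre of the pane's pull, an upright aluminium strip at its leading edge, 126 mm long along x, 4 mm thick in y (6 mm at the rounded top), z 48 to 75 mm. In the showcase's frame it is at x 0, y = -155 mm + p, z 60 mm. All else on the case ends at z 50 mm, so closed fingers pointing down can push it from either side with their tips at z 54 to 66 mm, even when shut.
- hub (a point): Foot of the free hub: a wooden disc fixed on the felt, 60 mm in diameter, only 9 mm high, its top edge bevelled to 54 mm. This point is on its axis at felt height, at x 0, y -90, z 12 mm of the showcase; same axes. The roll has about 4 mm of play round it. Lying on top of the hub, the roll would stop the pane; seated, it is 7 mm below it.
- roll_center (a point): Centre (half-way up) of the loose masking tape roll lying flat right of the showcase: 99 mm outside, bore 69 mm clear, 24 mm high, 0.11 kg, z along the bore. Pinch its wall (15 mm thick, middle 42 mm from the centre) anywhere, one finger in the bore; hold only the top 11 mm, fingertips 13 mm above its underside, or the inner finger meets the hub (9 mm) before the roll is down.
- jar_center (a point): Centre (half-way up) of a loose white jar with a screw lid, 60 mm in diameter and 80 mm high, standing right of the roll. Leave it alone.
- tube_center (a point): Centre of a loose paint tube with a white cap, 115 x 38 x 30 mm, lying flat on the counter in front of the showcase. Leave it alone.
- stapler_center (a point): Centre (half-way up) of a loose stapler, 126 x 34 x 52 mm, standing on the counter in front of the showcase, left of the tube. Leave it alone.
Mind the look-alikes: they are no part of the job. Of the things that look like the part that bears roll_center, the larger one is meant.

How it is judged:
By the outcome, as a careful person would: the job done as asked, in the order asked, and still so for the second after the job is handed in, with the robot touching nothing.
It also fails if it takes over 61 s, if anything falls off the work surface, if the arm or the gripper's body presses on something with over 40 N, if the wrist force passes 120 N, or if a joint passes its speed limit or range.

### The arm

A 7-joint arm with a two-finger parallel gripper is mounted at the origin on a cart in front of the work surface, level with it; the furniture and walls round the work are solid. World frame = base frame: x ahead of the robot, y to its left, z up, the work surface at z = 0. Lengths are in mm, angles in rad, forces in N, time in s.
With the tool pointing down it reaches from about 350 to 900 mm from the base axis. Payload 19.9 kg.
Tool frame: the origin (TCP) lies at the very end of the fingers, on their centre line; the grasp point (between the pads) lies 19 mm behind it; z points along the fingers, y is the line along which they close (so a half turn about z gives the same grasp; the last joint's range is limited). The gripper opens to 85 mm and grips with 20 to 120 N. Pads are 22 mm wide; open, the fingers measure 114 mm over their backs; the gripper's body (76 mm by 85 mm) begins 54 mm behind the grasp point. The pads swing forward as they close: fully open they stand 13 mm farther back than shut.
Start: joints at [1.288, 0.417, -0.01, 1.614, 0.005, 1.111, -0.053], TCP at [149.046, -606.949, 231.26] pointing down, gripper open.
Joint ranges: [-2.81, 2.81], [-0.39, 2.02], [-1.27, 1.25], [0.06, 2.57], [-1.19, 4.33], [0.19, 2], [-2.82, 2.82]. Speed limits (rad/s): [1.89, 1.89, 2.39, 2.39, 3.01, 3.01, 3.01].

### API

Orientations are given as a rotation vector (axis times angle).
In Python, from plant import observe, read_camera, finish_job gives the robot as it stands.
- The arm moves only by the shell command python3 -m jog 'ROWS' [FORCE]. ROWS is text: rows parted by semicolons, each of 7 numbers parted by spaces: the shift along the world's x, y, z in cm, then the turn, a rotation vector about the world's x, y, z in rad, then the opening, from 0 (shut) to 1 (fully open). In form: dx dy dz rx ry rz jaw; .... A call has 1 to 10 rows; each row shifts and turns the commanded pose from where the row before left it; what a row does not reach is not made up. A row lasts 1/10 s, in which the tool goes at most 50 mm and 8.59 degrees, less where a joint would pass 70% of its speed; a pose out of reach is approached as far as the arm can. A call with a gripper value outside its range is refused whole. The fingers move at their own pace and stop on an object; FORCE is the grip in N (left out, the last holds). Time passes only in rows, so rows that do not move let the fingers close. It gives the time, the measured TCP pose, the force, the opening and the grip force at its end, in the units of the state.
- observe(): the state, without advancing time (a new reading comes with each control period).
- read_camera(name): name is "scene" or "top"; returns a dict with "img" (400x640x3 uint8, red, green, blue), "depth" (400x640 float32, mm along the optical axis (not along the pixel's ray), 0 where there is no reading), "camera_matrix" (3x3 intrinsics, pixels), "distortion" ([k1, k2, p1, p2, k3] as OpenCV has them; the pictures are not rectified), "R" (3x3) and "t" (3): a world point X has camera coordinates R X + t. Camera axes: x right, y down, z forward; pixel columns grow to the right and rows downward; lengths in mm; the calibration is good to about 2 mm. A picture is of the moment at which its call begins.
- finish_job(): hands the job in; it is judged then, once.
The state is a dict: "time_s": time; "qpos": joint angles; "joint_velocities": joint speeds; "joint_efforts": joint torques, N m; "eef_pos": TCP position; "ee_rot": TCP orientation; "force": force on the tool from outside, world axes, zero at the start; "torque": the same for the moment, N m; "gripper_width": finger opening in mm; "grip_force": force on a finger pad.
Only numpy, scipy, OpenCV 4.12 (cv2) and the standard library are available. Lean on these libraries where they do the work, as an engineer would, in place of code of your own. Each camera call takes 0.05 s, during which the arm holds its last target. There are 200 camera calls.

## Working session

There is one attempt and no reset: what is moved stays moved. The work goes in short steps, Python scripts to look and compute and a shell command to move; the robot and the scene stay as the last step left them, time stands still between calls to the robot, and variables do not carry over. Pictures are saved under pics/ and viewed, at most 10 in all, crops included, and the job is handed in when it is done.

```bash
mkdir -p pics
cat > h.py <<'E'
import numpy as np,cv2
from plant import observe,read_camera,finish_job
def shot(n,f=None):
    c=read_camera(n)
    if f: cv2.imwrite('pics/'+f,c['img'][:,:,::-1])
    return c
def cast(c,uv,z):
    K=np.array(c['camera_matrix'],float);D=np.array(c['distortion'],float)
    p=cv2.undistortPoints(np.array(uv,float).reshape(-1,1,2),K,D).reshape(-1,2)
    R=np.array(c['R']);t=np.array(c['t']).ravel()
    o=-R.T@t; d=np.c_[p,np.ones(len(p))]@R
    return o+d*((z-o[2])/d[:,2])[:,None]
def proj(c,X):
    return cv2.projectPoints(np.array(X,float).reshape(-1,1,3),cv2.Rodrigues(np.array(c['R'],float))[0],np.array(c['t'],float).ravel(),np.array(c['camera_matrix'],float),np.array(c['distortion'],float))[0].reshape(-1,2)
E
python3 - <<'E'
from h import *
s=observe();print(s)
for n in('scene','top'):
    c=shot(n,n+'1.png');print(n,-np.array(c['R']).T@np.array(c['t']).ravel())
E
```

```text
{'time_s': 0.0, 'qpos': array([ 1.28850679,  0.41797906, -0.01028879,  1.61415353,  0.00470888,
        1.1106782 , -0.05303561]), 'joint_velocities': array([ 0.00070308, -0.00050539, -0.0016921 , -0.00222225,  0.00090646,
        0.00079732, -0.00075844]), 'joint_efforts': array([-2.11087689e-03, -8.64429331e+01,  6.77159652e-01, -4.34880638e+01,
        1.89699163e-02,  7.56472000e-03,  1.05335803e-04]), 'eef_pos': array([ 148.94421876, -606.65196366,  230.66583798]), 'ee_rot': array([-3.11769764e+00, -3.77120923e-01,  3.85944410e-04]), 'force': array([-0.88440218, -0.97673584,  0.59428307]), 'torque': array([ 0.00375046, -0.01913599,  0.00084868]), 'grip_force': 0.0, 'gripper_width': 85.15967755770552}
scene [-21.50980705 462.83960832 897.78715874]
top [ 234.2284764    92.99985196 1515.78586556]
```

View pics/top1.png

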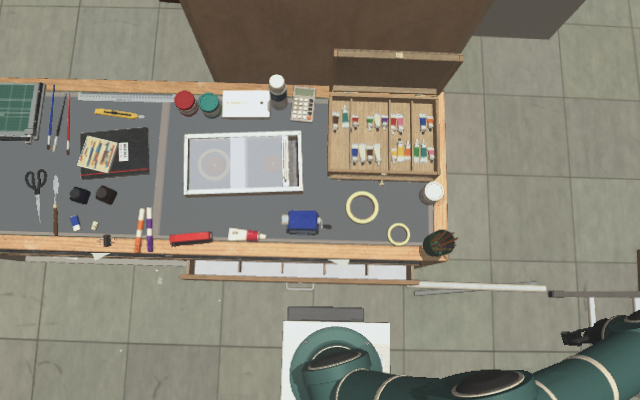

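View pics/scene1.png

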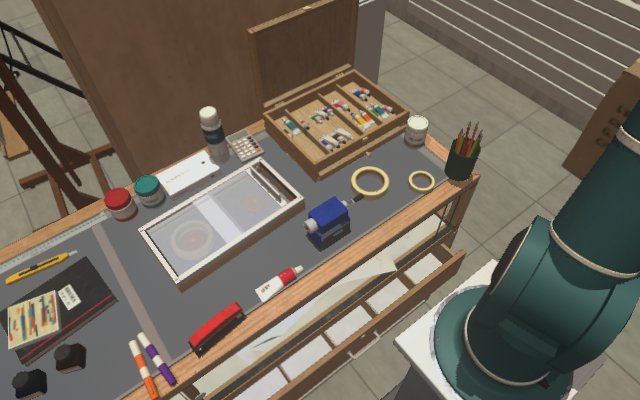

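The top view shows the showcase at about (242,163) with its right end at x≈300. The larger roll is at (362,207), and the smaller look-alike is at (399,233). The blue thing at (303,221) lies between the showcase and the roll.

Run:
```python
from h import *
for n,box in (('top',(325,180,420,250)),('scene',(340,160,440,205))):
    c=shot(n);im=c['img'];hsv=cv2.cvtColor(im,cv2.COLOR_RGB2HSV)
    m=cv2.inRange(hsv,(18,35,120),(35,255,255));mm=np.zeros_like(m);a,b,d,e=box;mm[b:e,a:d]=m[b:e,a:d]
    cs,_=cv2.findContours(mm,cv2.RETR_EXTERNAL,cv2.CHAIN_APPROX_NONE)
    for k in cs:
        if cv2.contourArea(k)<80: continue
        P=cast(c,k.reshape(-1,2),24 if n=='top' else 24)[:,:2].astype(np.float32)
        print(n,cv2.boundingRect(k),cv2.minEnclosingCircle(P),cv2.fitEllipse(P))
    if n=='top':
        s=im[115:210,170:315];cv2.imwrite('pics/crop1.png',cv2.resize(s,None,fx=5,fy=5,interpolation=cv2.INTER_CUBIC)[:,:,::-1])
        g=cv2.inRange(hsv,(0,0,190),(180,40,255));mm=np.zeros_like(g);mm[122:205,176:310]=g[122:205,176:310]
        cs,_=cv2.findContours(mm,cv2.RETR_EXTERNAL,cv2.CHAIN_APPROX_NONE);k=max(cs,key=cv2.contourArea)
        P=cast(c,k.reshape(-1,2),50)[:,:2].astype(np.float32);print('frame',cv2.minAreaRect(P))
        d=c['depth'];uv=[(x,y) for y in range(120,210) for x in range(172,312)]
        # blue thing
        b=cv2.inRange(hsv,(105,100,50),(130,255,255));b[:,:270]=0;b[:,340:]=0;b[:200]=0;b[245:]=0
        ys,xs=np.nonzero(b);q=cast(c,np.c_[xs,ys],50);print('blue',q.min(0),q.max(0))
        print('depth',[(1515-d[y,x]) for x,y in((303,221),(362,193),(242,133),(430,190),(360,110),(383,100),(398,53))])
```

```text
top (387, 223, 33, 24) ((406.8344421386719, -197.42001342773438), 53.33970260620117) ((409.5338439941406, -187.3328857421875), (67.10128784179688, 99.59201049804688), 161.84518432617188)
top (346, 191, 33, 33) ((494.8623046875, -68.33494567871094), 51.14522933959961) ((494.4272766113281, -68.7420883178711), (98.620849609375, 100.08905792236328), 57.43245315551758)
frame ((618.865478515625, 297.81427001953125), (188.21572875976562, 356.4647521972656), 3.6028635501861572)
blue [417.20262344  67.11357727  50.        ] [474.61172881 156.0659664   50.        ]
depth [np.float32(80.58069), np.float32(-9.023315), np.float32(-2.5471191), np.float32(41.215942), np.float32(-48.436523), np.float32(-34.569458), np.float32(230.35803)]
scene (408, 170, 27, 22) ((409.2552795410156, -176.4015350341797), 36.22045135498047) ((410.099853515625, -176.0544891357422), (67.13262176513672, 69.68038177490234), 51.18794250488281)
scene (351, 166, 39, 30) ((492.78948974609375, -68.28804779052734), 51.5955810546875) ((492.73046875, -68.64723205566406), (99.20052337646484, 100.35468292236328), 60.95109558105469)
```

View pics/crop1.png

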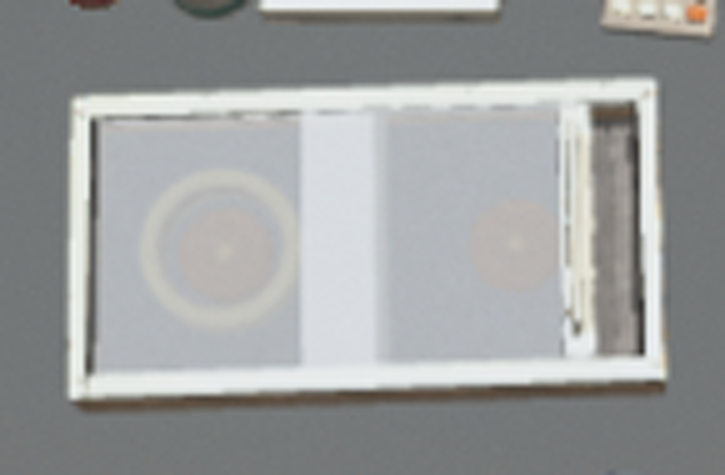

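Run:
```python
from h import *
c=shot('top');a=np.radians(3.6);ex=np.array([np.cos(a),np.sin(a)]);ey=np.array([-ex[1],ex[0]]);o=np.array([618.9,297.8])
loc=lambda p:((p[:,:2]-o)@np.c_[ex,ey]).round(1)
f=lambda X:np.array(X)/5+[170,115]-.4
print('pull z75 left/mid/right',loc(cast(c,f([(566,250),(578,250),(592,250)]),75)),'z48',loc(cast(c,f([(566,250),(578,250),(592,250)]),48)))
print('hub',loc(cast(c,f([(515,245)]),21)), 'hub world',o-90*ey)
print('frame px of corners', (proj(c,[list(o+x*ex+y*ey)+[50] for x in(-95,95) for y in(-180,180)])-[170,115])*5)
c=shot('scene','s2.png');cv2.imwrite('pics/crop2.png',cv2.resize(c['img'][150:290,130:320],None,fx=4,fy=4,interpolation=cv2.INTER_CUBIC)[:,:,::-1])
print('scene px corners',(proj(c,[list(o+x*ex+y*ey)+[50] for x in(-95,95) for y in(-180,180)])-[130,150])*4)
for p in(.02,.03,.04,.05): print(p,((proj(c,[list(o+x*ex+(-155+p*1000)*ey)+[75] for x in(-63,63)])-[130,150])*4).round().tolist())
```

```text
pull z75 left/mid/right [[ -19.7 -122.8]
 [ -20.  -130. ]
 [ -20.3 -138.3]] z48 [[ -12.7 -121.8]
 [ -12.9 -129. ]
 [ -13.2 -137.5]]
hub [[ -1.4 -89.2]] hub world [624.55114676 207.97759444]
frame px of corners [[664.32440038 376.67077361]
 [ 63.83653167 397.20086203]
 [654.00154344  74.7345638 ]
 [ 67.73820659  93.66428858]]
scene px corners [[695.99107931 188.44281757]
 [180.24397619 535.51662991]
 [517.61811129  20.31558271]
 [ 23.49573573 314.18551771]]
0.02 [[603.0, 171.0], [485.0, 55.0]]
0.03 [[590.0, 179.0], [472.0, 62.0]]
0.04 [[577.0, 188.0], [459.0, 70.0]]
0.05 [[564.0, 196.0], [446.0, 78.0]]
```

View pics/crop2.png

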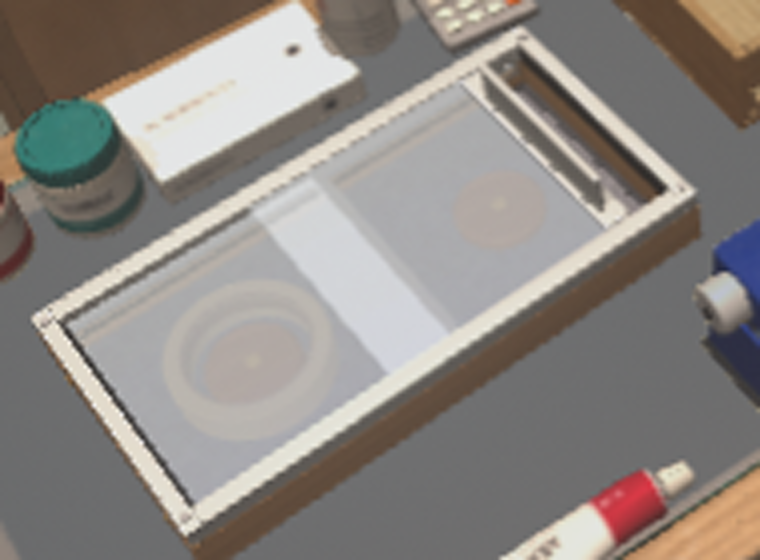

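Run:
```python
from h import *
c=shot('scene')
f=lambda X,z:cast(c,np.array(X)/4+[130,150]-.4,z)[:,:2]
P=f([(695,190),(188,530),(36,318),(520,33)],50);print(P.round(1),P.mean(0))
print([np.linalg.norm(P[i]-P[(i+1)%4]).round(1) for i in range(4)])
d=P[1]-P[0]+P[2]-P[3];print(np.degrees(np.arctan2(-d[0],d[1])))
print('hub',f([(499,208)],21)); print('pull ends',f([(485,70),(603,187)],75))
c=shot('top');print('hub top',cast(c,np.array([[515,245]])/5+[170,115]-.4,21))
```

```text
[[536.4 113.4]
 [514.7 466.9]
 [696.9 478.8]
 [716.  129.1]] [616.00393255 297.07781293]
[np.float64(354.2), np.float64(182.7), np.float64(350.2), np.float64(180.3)]
3.3261952289060344
hub [[620.06112242 209.09464252]]
pull ends [[680.63983028 173.73917524]
 [555.73690225 166.45116087]]
hub top [[623.14902649 208.6479447   21.        ]]
```

```bash
R='';python3 -m jog '2.3 3.6 0 0 0 .07 0;2.3 3.6 0 0 0 .07 0;2.3 3.6 0 0 0 .07 0;2.3 3.6 0 0 0 .07 0;2.3 3.6 0 0 0 .07 0;2.3 3.6 0 0 0 .07 0;2.3 3.6 0 0 0 .07 0;2.3 3.6 0 0 0 .07 0;2.3 3.6 0 0 0 .07 0;2.3 3.6 0 0 0 .07 0'
python3 -m jog '2.3 3.6 0 0 0 .07 0;2.3 3.6 0 0 0 .07 0;2.3 3.6 0 0 0 .07 0;2.3 3.6 0 0 0 .07 0;2.3 3.6 0 0 0 .07 0;2.3 3.6 0 0 0 .07 0;2.3 3.6 0 0 0 .07 0;2.3 3.6 0 0 0 .07 0;2.3 3.6 0 0 0 .07 0;2.3 3.6 0 0 0 .07 0'
```

```text
time_s: 1.4
eef_pos: [379.7, -245.4, 231.6]
ee_rot: [2.798, 1.427, 0.0]
force: [1.7, -1.5, 0.3]
gripper_width: 0.1
grip_force: 0.0
time_s: 2.4
eef_pos: [609.9, 114.4, 231.3]
ee_rot: [2.14, 2.3, -0.0]
force: [0.6, -0.7, 0.9]
gripper_width: -0.0
grip_force: 0.0
```

```bash
python3 -m jog '.3 0 -3.4 0 0 0 0;.3 0 -3.4 0 0 0 0;.2 0 -3.4 0 0 0 0;.2 0 -3 0 0 0 0;0 0 -2 0 0 0 0;0 0 -1.9 0 0 0 0;0 0 0 0 0 0 0;0 0 0 0 0 0 0'
python3 -m jog '0 1 0 0 0 0 0;0 1 0 0 0 0 0;0 .4 0 0 0 0 0;0 .4 0 0 0 0 0;0 .4 0 0 0 0 0;0 .4 0 0 0 0 0'
```

```text
time_s: 3.2
eef_pos: [619.1, 113.2, 60.7]
ee_rot: [-2.142, -2.298, 0.0]
force: [0.0, -0.4, 0.4]
gripper_width: 0.3
grip_force: 0.0
time_s: 3.8
eef_pos: [619.1, 149.2, 60.3]
ee_rot: [2.142, 2.298, -0.0]
force: [-0.5, 0.4, 0.5]
gripper_width: -0.2
grip_force: 0.0
```

```bash
python3 -m jog '0 .4 0 0 0 0 0;0 .4 0 0 0 0 0;0 .4 0 0 0 0 0;0 .4 0 0 0 0 0'
python3 -m jog '0 .6 0 0 0 0 0;0 .8 0 0 0 0 0;0 1 0 0 0 0 0;-.1 1 0 0 0 0 0;-.1 1 0 0 0 0 0;-.1 1 0 0 0 0 0;0 1 0 0 0 0 0;-.1 1 0 0 0 0 0;-.1 .8 0 0 0 0 0;0 .6 0 0 0 0 0'
```

```text
time_s: 4.2
eef_pos: [618.9, 165.1, 60.1]
ee_rot: [-2.143, -2.298, 0.001]
force: [-0.7, -1.4, -0.4]
gripper_width: -0.2
grip_force: 0.8
time_s: 5.2
eef_pos: [613.8, 254.0, 60.3]
ee_rot: [-2.142, -2.298, 0.0]
force: [-1.3, -1.4, 1.5]
gripper_width: -0.1
grip_force: 0.9
```

```bash
python3 -m jog '-.1 .6 0 0 0 0 0;0 .5 0 0 0 0 0;0 .4 0 0 0 0 0;0 .2 0 0 0 0 0;0 .1 0 0 0 0 0;0 0 0 0 0 0 0'
python3 - <<'E'
from h import *
c=shot('top','top3.png');cv2.imwrite('pics/crop3.png',cv2.resize(c['img'][115:245,170:390],None,fx=3.6,fy=3.6,interpolation=cv2.INTER_CUBIC)[:,:,::-1])
print(observe()['eef_pos'])
E
```

```text
time_s: 5.8
eef_pos: [613.0, 271.1, 60.2]
ee_rot: [-2.142, -2.298, -0.0]
force: [-0.1, -0.4, 0.7]
gripper_width: -0.0
grip_force: 0.0
[613.12888755 271.06718932  60.29790914]
```

View pics/crop3.png

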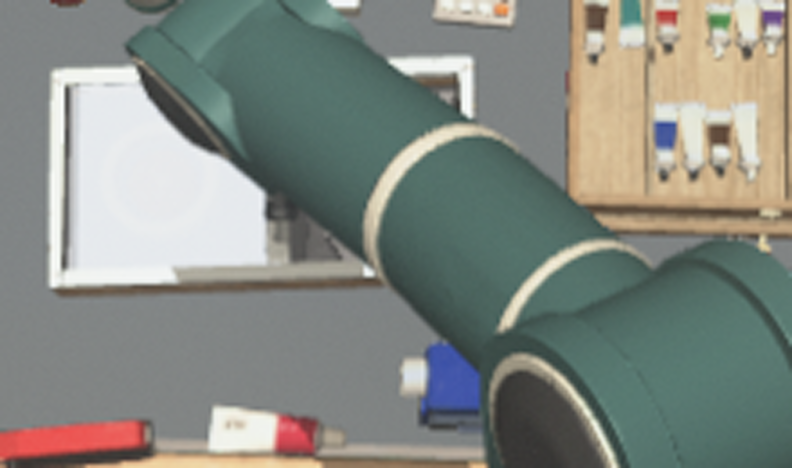

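The top view shows the pane is now open: its leading edge is at crop x≈268 and the gap beside it is dark. Next, the roll.

```bash
python3 -m jog '0 -.5 .5 0 0 0 0;0 0 3.5 0 0 0 0;0 0 4 0 0 0 0;0 0 4 0 0 0 0;0 -1 2 0 0 0 .5;-2 -4 0 0 0 0 .5;-2 -4 0 0 0 0 .5;-2 -4 0 0 0 0 .5;-2 -4 0 0 0 0 .5;-2 -4 0 0 0 0 .5'
python3 -m jog '-2 -4 0 0 0 0 .5;-2 -4 0 0 0 0 .5;-2 -4 0 0 0 0 .5;0 -.8 -3 0 0 0 .5;0 0 -4 0 0 0 .5;0 0 -4 0 0 0 .5;0 0 0 0 0 0 .5;0 0 0 0 0 0 .5'
python3 - <<'E'
from h import *
c=shot('scene','scene4.png');cv2.imwrite('pics/crop4.png',cv2.resize(c['img'][80:230,290:490],None,fx=4,fy=4,interpolation=cv2.INTER_CUBIC)[:,:,::-1])
E
```

```text
time_s: 6.85
eef_pos: [511.8, 53.9, 200.2]
ee_rot: [2.143, 2.297, -0.001]
force: [1.7, -0.7, 0.8]
gripper_width: 42.9
grip_force: 0.0
time_s: 7.65
eef_pos: [453.0, -71.9, 91.0]
ee_rot: [-2.141, -2.297, 0.0]
force: [0.1, 0.1, 0.0]
gripper_width: 42.5
grip_force: 0.0
```

View pics/crop4.png

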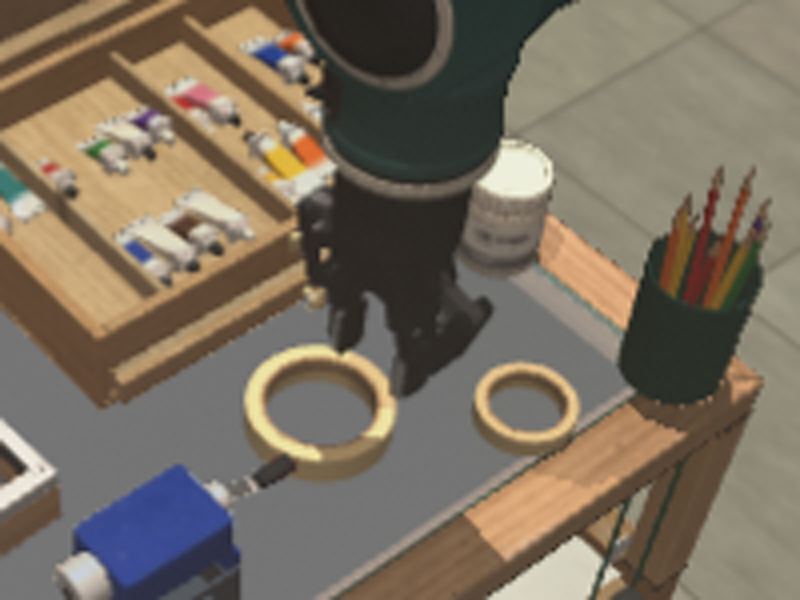

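The gripper is straddling the roll's near wall, with fingertips at about (345,340) and (405,390). The blue object's black stick ends near the roll at (285,470). The fingers are clear, so I'll go down.

```bash
python3 -m jog '0 0 -3 0 0 0 .5;0 0 -2.3 0 0 0 .5;0 0 -1.5 0 0 0 .5;0 0 -1 0 0 0 .5;0 0 0 0 0 0 .5;0 0 0 0 0 0 .5'
python3 -m jog '0 0 0 0 0 0 0;0 0 0 0 0 0 0;0 0 0 0 0 0 0;0 0 0 0 0 0 0;0 0 0 0 0 0 0;0 0 0 0 0 0 0' 30
```

```text
time_s: 8.3
eef_pos: [453.9, -72.1, 13.5]
ee_rot: [2.141, 2.297, 0.001]
force: [0.7, 0.6, 0.2]
gripper_width: 43.1
grip_force: 0.0
time_s: 8.9
eef_pos: [453.5, -72.2, 13.1]
ee_rot: [2.142, 2.297, 0.0]
force: [-3.5, -1.0, 12.6]
gripper_width: 13.4
grip_force: 29.0
```

```bash
python3 -m jog '0 0 1 0 0 0 0;0 0 3 0 0 0 0;0 0 4 0 0 0 0;0 0 4 0 0 0 0;0 0 4 0 0 0 0;1 2 1 0 0 0 0;2 4 0 0 0 0 0;2 4 0 0 0 0 0;2 4 0 0 0 0 0;2 4 0 0 0 0 0'
python3 -m jog '2 4 0 0 0 0 0;1.5 4 0 0 0 0 0;.2 1.7 -3 0 0 0 0;0 0 -4 0 0 0 0;0 0 -2.5 0 0 0 0;0 0 0 0 0 0 0;0 0 0 0 0 0 0;0 0 0 0 0 0 0'
python3 - <<'E'
from h import *
c=shot('scene','scene5.png');cv2.imwrite('pics/crop5.png',cv2.resize(c['img'][110:260,140:340],None,fx=4,fy=4,interpolation=cv2.INTER_CUBIC)[:,:,::-1])
E
```

```text
time_s: 9.9
eef_pos: [543.4, 109.6, 183.1]
ee_rot: [2.142, 2.297, 0.0]
force: [-0.6, -0.6, -1.8]
gripper_width: 13.6
grip_force: 29.8
time_s: 10.7
eef_pos: [580.9, 205.3, 89.4]
ee_rot: [2.142, 2.297, 0.003]
force: [-0.2, 0.1, -0.9]
gripper_width: 13.6
grip_force: 29.8
```

View pics/crop5.png

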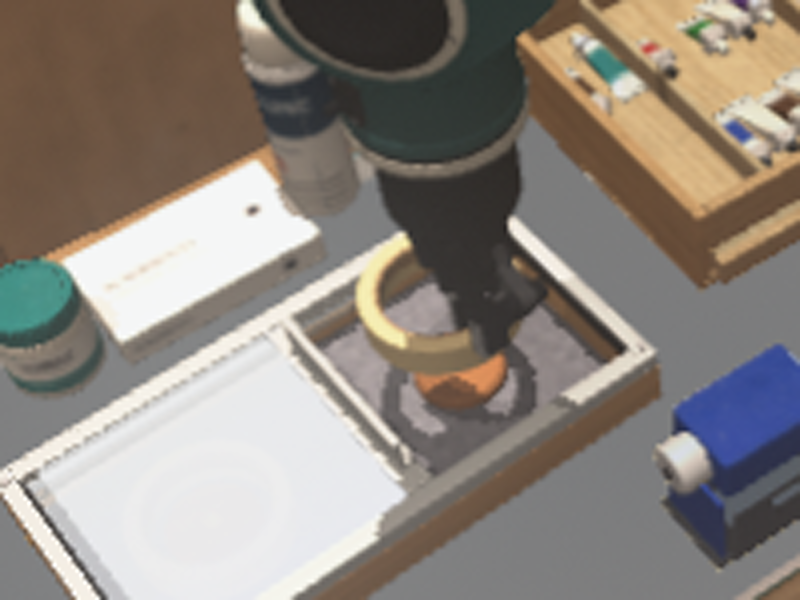

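The held roll is centred at about (440,300) and looks level, with the hub below it at about (460,380). I'll measure how far apart they are.

```bash
cat > m.py <<'E'
from h import *
from scipy.optimize import least_squares
c=shot('scene');im=c['img'];hsv=cv2.cvtColor(im,cv2.COLOR_RGB2HSV)
z0=observe()['eef_pos'][2]-13
m=cv2.inRange(hsv,(18,60,110),(35,255,255));mm=m*0;mm[165:212,225:280]=m[165:212,225:280]
o=cv2.inRange(hsv,(6,120,110),(17,255,255));oo=o*0;oo[195:218,235:275]=o[195:218,235:275]
k=max(cv2.findContours(mm,cv2.RETR_EXTERNAL,cv2.CHAIN_APPROX_NONE)[0],key=cv2.contourArea)
print('roll box',cv2.boundingRect(k))
h=cv2.convexHull(k).reshape(-1,2).astype(float)
# silhouettes: predicted-hull distance in circle model: top circle z0+24 & bottom circle z0
def res(p,pts,z):
    q=cast(c,pts,z)[:,:2]; return np.linalg.norm(q-p,axis=1)-49.5
kk=k.reshape(-1,2).astype(float)
cx,cy=250,185
low=kk[(kk[:,1]>194)&(kk[:,0]<258)]; up=kk[(kk[:,1]<188)&(kk[:,0]<242)]
for n,pts,z in(('low',low,z0),('up',up,z0+24)):
    r=least_squares(res,[622,208],args=(pts,z),loss='soft_l1');print(n,len(pts),r.x.round(1),np.abs(r.fun).mean().round(2))
r=least_squares(lambda p:np.r_[res(p,low,z0),res(p,up,z0+24)],[622,208],loss='soft_l1');print('both',r.x.round(1),np.abs(r.fun).mean())
k=max(cv2.findContours(oo,cv2.RETR_EXTERNAL,cv2.CHAIN_APPROX_NONE)[0],key=cv2.contourArea).reshape(-1,2).astype(float)
print('hub px',k.min(0),k.max(0))
hub=k[k[:,1]>206]; q=cast(c,hub,12)[:,:2]
r=least_squares(lambda p:np.linalg.norm(q-p,axis=1)-30,[622,208],loss='soft_l1');print('hub',len(q),r.x.round(1),np.abs(r.fun).mean())
E
python3 m.py
```

```text
roll box (229, 169, 29, 34)
low 69 [637.3 208.8] 5.75
up 39 [618.2 206.9] 3.82
both [623.3 200.4] 5.973706377882923
hub px [244. 199.] [265. 208.]
hub 12 [631.1 201.8] 3.050011228921834
```

```bash
python3 - <<'E'
s=open('m.py').read()
s=s.replace("kk=k.reshape(-1,2).astype(float)\n","H=cv2.convexHull(k);kk=np.array([p for p in k.reshape(-1,2).astype(float) if abs(cv2.pointPolygonTest(H,(float(p[0]),float(p[1])),True))<.8])\n")
s=s.replace("(6,120,110),(17,255,255)","(4,100,60),(17,255,255)").replace("kk[(kk[:,1]>194)&(kk[:,0]<258)]","kk[(kk[:,1]>193)&(kk[:,0]<258)]")
s+="print(low.astype(int).tolist(),up.astype(int).tolist(),hub.astype(int).tolist())\n"
open('m.py','w').write(s)
E
python3 m.py
```

```text
roll box (229, 169, 30, 34)
low 26 [627.4 206.4] 2.98
up 21 [619.  210.8] 0.58
both [624.9 205.2] 3.209808128091272
hub px [244. 198.] [266. 211.]
hub 19 [626.1 204.5] 0.8581715812483695
[[233, 195], [234, 195], [235, 196], [236, 197], [237, 198], [241, 201], [240, 201], [239, 200], [238, 200], [239, 200], [240, 201], [241, 201], [243, 201], [246, 201], [248, 202], [249, 202], [250, 202], [251, 202], [252, 202], [254, 201], [256, 201], [257, 201], [257, 199], [257, 196], [257, 195], [256, 194]] [[241, 169], [240, 170], [239, 170], [238, 171], [237, 172], [236, 172], [235, 173], [234, 174], [233, 175], [232, 176], [232, 177], [231, 178], [230, 179], [229, 180], [229, 181], [229, 182], [229, 183], [229, 184], [229, 185], [229, 186], [229, 187]] [[245, 207], [246, 208], [247, 208], [248, 209], [249, 210], [250, 210], [251, 210], [252, 211], [253, 211], [254, 211], [255, 211], [256, 211], [257, 211], [258, 210], [259, 210], [260, 209], [261, 209], [262, 208], [263, 207]]
```

```bash
python3 -m jog '.1 -.1 -2 0 0 0 0;0 0 -1.5 0 0 0 0;0 0 -1 0 0 0 0;0 0 -.5 0 0 0 0;0 0 0 0 0 0 0;0 0 0 0 0 0 0'
python3 -m jog '0 0 -.3 0 0 0 0;0 0 -.3 0 0 0 0;0 0 0 0 0 0 0'
python3 -m jog '0 0 -.2 0 0 0 0;0 0 -.2 0 0 0 0;0 0 0 0 0 0 0'
```

```text
time_s: 11.45
eef_pos: [581.2, 204.3, 37.7]
ee_rot: [2.142, 2.298, 0.001]
force: [0.3, 0.7, -0.8]
gripper_width: 13.1
grip_force: 29.8
time_s: 11.75
eef_pos: [580.9, 203.9, 31.0]
ee_rot: [-2.142, -2.298, 0.001]
force: [-0.7, -0.3, -0.6]
gripper_width: 13.8
grip_force: 29.8
time_s: 12.05
eef_pos: [580.9, 204.0, 26.9]
ee_rot: [-2.142, -2.298, 0.001]
force: [-0.2, -1.3, -0.0]
gripper_width: 14.0
grip_force: 29.8
```

```bash
python3 -m jog '0 0 -.1 0 0 0 0;0 0 -.1 0 0 0 0;0 0 0 0 0 0 0'
python3 -m jog '0 0 0 0 0 0 .2;0 0 0 0 0 0 .27;0 0 0 0 0 0 .27;0 0 0 0 0 0 .27;0 0 0 0 0 0 .27'
```

```text
time_s: 12.35
eef_pos: [581.1, 204.1, 25.3]
ee_rot: [2.142, 2.298, 0.0]
force: [-0.6, -0.8, -1.3]
gripper_width: 13.7
grip_force: 29.7
time_s: 12.85
eef_pos: [581.0, 204.1, 25.3]
ee_rot: [-2.142, -2.298, 0.0]
force: [-0.4, -0.2, 0.4]
gripper_width: 23.0
grip_force: 0.0
```

```bash
python3 -m jog '0 0 1 0 0 0 .27;0 0 3 0 0 0 .27;0 0 4 0 0 0 .27;0 0 4 0 0 0 .2;.5 3 2 0 0 0 0;.5 4 0 0 0 0 0;1 4 0 0 0 0 0;0 1 0 0 0 0 0;0 0 0 0 0 0 0;0 0 0 0 0 0 0'
python3 - <<'E'
from h import *
c=shot('scene','scene6.png');cv2.imwrite('pics/crop6.png',cv2.resize(c['img'][110:260,140:340],None,fx=4,fy=4,interpolation=cv2.INTER_CUBIC)[:,:,::-1])
E
```

```text
time_s: 13.85
eef_pos: [601.1, 323.1, 165.4]
ee_rot: [2.143, 2.297, -0.001]
force: [0.1, -0.2, 0.0]
gripper_width: -0.2
grip_force: 0.0
```

View pics/crop6.png

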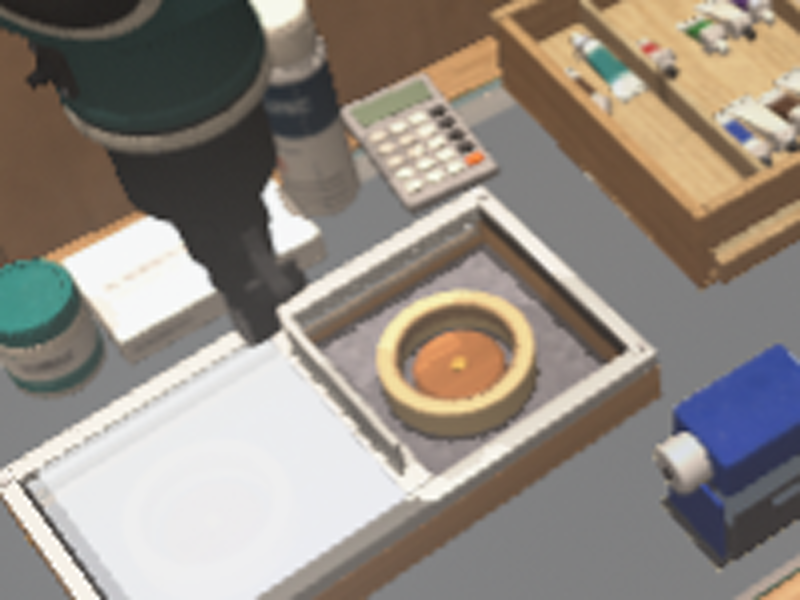

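The roll lies flat around the hub at crop (455,365), so it's seated. Now I'll close the pane, pushing from the left side of the pull.

```bash
python3 -m jog '.5 0 -3.5 0 0 0 0;.5 0 -3.5 0 0 0 0;0 0 -2 0 0 0 0;0 0 -1.5 0 0 0 0;0 0 0 0 0 0 0;0 -.5 0 0 0 0 0;0 -.5 0 0 0 0 0;0 -.4 0 0 0 0 0;0 -.4 0 0 0 0 0;0 -.4 0 0 0 0 0'
python3 -m jog '0 -.4 0 0 0 0 0;0 -.4 0 0 0 0 0;0 -.4 0 0 0 0 0;0 -.6 0 0 0 0 0;.1 -.8 0 0 0 0 0;0 -.9 0 0 0 0 0;.1 -.9 0 0 0 0 0;0 -.9 0 0 0 0 0;.1 -.9 0 0 0 0 0;0 -.9 0 0 0 0 0'
python3 -m jog '.1 -.9 0 0 0 0 0;0 -.9 0 0 0 0 0;.1 -.9 0 0 0 0 0;0 -.8 0 0 0 0 0;.1 -.6 0 0 0 0 0;0 -.4 0 0 0 0 0;0 -.3 0 0 0 0 0'
```

```text
time_s: 14.9
eef_pos: [611.2, 301.6, 60.7]
ee_rot: [2.142, 2.297, 0.001]
force: [-0.1, -0.4, -0.4]
gripper_width: 0.4
grip_force: 0.0
time_s: 15.9
eef_pos: [614.2, 230.2, 60.3]
ee_rot: [2.142, 2.298, -0.0]
force: [1.4, 2.7, -0.2]
gripper_width: -0.1
grip_force: 0.9
time_s: 16.6
eef_pos: [617.2, 182.7, 60.3]
ee_rot: [2.142, 2.298, 0.0]
force: [1.0, 1.0, -0.8]
gripper_width: 0.3
grip_force: 0.8
```

```bash
python3 -m jog '0 -.3 0 0 0 0 0;0 -.3 0 0 0 0 0;0 -.3 0 0 0 0 0;0 -.2 0 0 0 0 0;0 -.2 0 0 0 0 0;0 -.2 0 0 0 0 0;0 -.1 0 0 0 0 0;0 -.1 0 0 0 0 0'
python3 -m jog '0 -.1 0 0 0 0 0;0 -.1 0 0 0 0 0;0 -.1 0 0 0 0 0;0 -.1 0 0 0 0 0'
python3 -m jog '0 -.1 0 0 0 0 0;0 -.1 0 0 0 0 0;0 -.1 0 0 0 0 0'
```

```text
time_s: 17.4
eef_pos: [617.0, 166.0, 60.3]
ee_rot: [-2.142, -2.298, 0.0]
force: [1.2, 1.3, 0.9]
gripper_width: -0.3
grip_force: 0.8
time_s: 17.8
eef_pos: [617.0, 162.0, 60.2]
ee_rot: [-2.142, -2.298, 0.0]
force: [1.5, 2.7, -0.8]
gripper_width: 0.0
grip_force: 0.8
time_s: 18.1
eef_pos: [617.0, 158.9, 60.2]
ee_rot: [-2.142, -2.298, 0.0]
force: [1.2, 1.6, -0.0]
gripper_width: -0.2
grip_force: 0.8
```

```bash
python3 -m jog '0 -.1 0 0 0 0 0;0 -.1 0 0 0 0 0;0 -.1 0 0 0 0 0'
python3 -m jog '0 -.1 0 0 0 0 0;0 -.1 0 0 0 0 0'
```

```text
time_s: 18.4
eef_pos: [617.0, 156.0, 60.2]
ee_rot: [-2.142, -2.298, 0.0]
force: [2.2, 2.5, -0.2]
gripper_width: 0.1
grip_force: 0.8
time_s: 18.6
eef_pos: [617.0, 155.1, 60.4]
ee_rot: [-2.141, -2.298, -0.002]
force: [2.3, 10.1, -2.4]
gripper_width: -0.2
grip_force: 4.9
```

```bash
python3 -m jog '0 -.05 0 0 0 0 0;0 0 0 0 0 0 0'
python3 -m jog '0 .3 0 0 0 0 0;0 .7 0 0 0 0 0;0 .5 2 0 0 0 0;0 0 4 0 0 0 0;0 0 4 0 0 0 0;-1 4 2 0 0 0 0;-1 4 0 0 0 0 0;-1 4 0 0 0 0 0;0 3 0 0 0 0 0;0 0 0 0 0 0 0'
python3 - <<'E'
from h import *
c=shot('scene','scene7.png');cv2.imwrite('pics/crop7.png',cv2.resize(c['img'][110:310,120:340],None,fx=3,fy=3,interpolation=cv2.INTER_CUBIC)[:,:,::-1])
E
```

```text
time_s: 18.8
eef_pos: [617.0, 155.1, 60.4]
ee_rot: [-2.14, -2.298, -0.003]
force: [3.0, 8.8, -3.2]
gripper_width: 0.2
grip_force: 4.4
time_s: 19.8
eef_pos: [585.0, 323.6, 180.4]
ee_rot: [-2.135, -2.302, -0.001]
force: [-0.2, -0.2, 0.6]
gripper_width: 0.1
grip_force: 0.0
```

View pics/crop7.png

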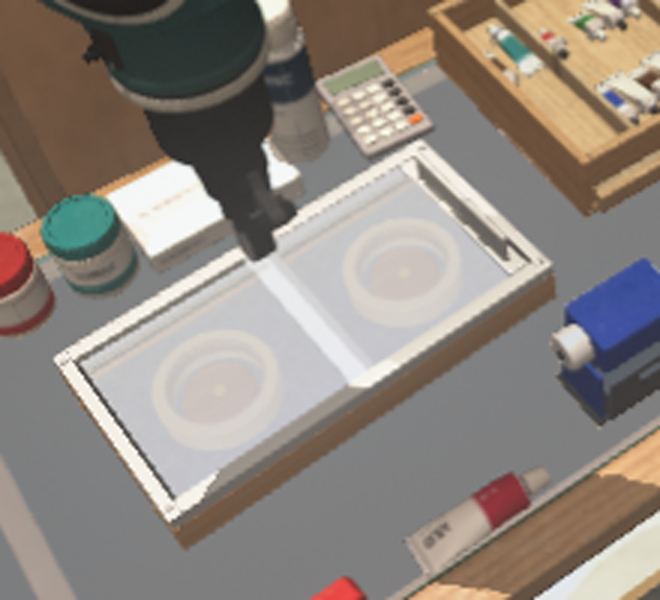

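The pane is shut against the right-hand end, with its pull at (465,215). The roll is seated under it at (402,272), the tube is undisturbed and the arm is clear.

```bash
python3 -c "from plant import finish_job;print(finish_job())"
```

```text
the job is handed in; nothing more can be done
None
```

The roll lies flat on the free hub, the pane is fully shut and was closed gently with no slam, and the job is handed in at about 20 s on the robot's clock; the jar, tube and stapler were never touched.

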